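Pack the two-layer pneumatics kit box

TASK

Finish packing the blue kit box: lay the loose pneumatic cylinder flat in the empty foam pocket at the bottom, then fit the white divider tray level on the four corner posts inside the box, and last stand the orange bracket in the divider's empty rectangular nest. Set each part down rather than dropping it, leave the cylinder that is already packed in its pocket, and leave the red cup, the oil bottle and the hand tools where they are.

Things in the scene. Friction and masses are not known exactly. Their poses are not given: they have to be found in the camera images.
- box: Fixed blue open-topped kit box, outside 170 mm (x) by 230 mm (y), walls 5 mm, rim 77 mm above the table; inside 160 by 220 mm. Origin: centre of its underside. Black foam (top 25 mm above the table) has two pockets at y = +48 (empty, yellow floor) and y = -48 mm (full). Four white posts 18 by 18 mm in the inner corners have their tops 61 mm above the table. The space above the foam is open.
- free_pocket (a point): Centre of the floor of the empty pocket, 5 mm above the table: 118 mm long (x), 52 mm wide (y), 20 mm deep. x along the pocket, y across it towards the nearer end wall of the box (62 mm from here), z up.
- full_pocket (a point): Centre of the floor of the other pocket, 96 mm from free_pocket towards its -y, same size and axes. A second cylinder, the same as the loose one, already lies in it and stays there.
- box_seat (a point): Centre of the box at the level of the tops of its four corner posts, 61 mm above the table and 16 mm below the rim: the divider's underside rests here. x, y, z as the box's: the 160 mm inside is along x, the 220 mm along y.
- cylinder_mid (a point): Centre, 24 mm above the underside, of the loose pneumatic cylinder on the table right of the box: aluminium with black end caps, 90 mm long (x), 44 wide (y), 48 high, z up; a 16 mm thick steel rod stub stands 10 mm out of each end (110 mm over all); two blue fittings on top (4 mm, look only). About 0.3 to 0.55 kg. Either way round in the pocket is right. Trades places with bracket and cup.
- packed_mid (a point): Centre of the cylinder already packed, same shape and axes as the loose one. It is to stay in full_pocket.
- divider_grip (a point): Centre of the black upright grip web in the middle of the white divider plate, 29 mm above the plate's underside. Web 60 mm long (x), 10 mm thick (y), its top 52 mm above the underside. x along the web, y along the plate's long side towards the empty nest, z up. The plate starts flat on the table left of the box.
- divider: The loose divider: plate 150 mm (x) by 210 mm (y), 6 mm thick, 0.32 kg, balanced about its centre. Origin: centre of its underside, axes as divider_grip. It fits in the box with 5 mm to spare on each side; either way round is right. On its -y side two red caps, 50 mm wide and 14 mm high, are fixed to it; on its +y side is the empty nest.
- nest (a point): Centre of the floor (the plate's top, 6 mm above its underside) of the divider's empty nest, 64 mm from the web towards divider_grip's +y; moves with the divider. The nest is a black rim 8 mm high, 4 mm thick, inside 98 mm (x) by 52 mm (y). Same axes as divider_grip.
- bracket_mid (a point): Centre, 26 mm above the underside, of the loose orange bracket right of the box: foot plate 90 mm long (x), 44 mm wide (y), 8 mm thick, with an upright web on its middle 60 mm long (x), 12 mm thick (y), its top 52 mm above the underside. About 0.15 to 0.3 kg. z up. Stands on its foot; either way round in the nest is right.
- cup_mid (a point): Centre of a red cup-shaped housing, 60 mm wide, 46 mm high, open on top; a bystander at the right of the box.
- oil_mid (a point): Centre of a standing yellow oil bottle, 56 mm wide, 130 mm high, with a red cap; a bystander beyond the divider tray, away from the robot.
- screwdriver_grip (a point): Handle of a screwdriver, about 190 mm long, lying beyond the box; a bystander.
- wrench_grip (a point): Handle of a wrench, about 170 mm long, lying on the right, nearer the robot than the loose parts; a bystander.
Mind the look-alikes: they are no part of the job. What is meant by the part that bears bracket_mid is not green, and is the larger of those in its own colour. Leave any green look-alike of the part that bears cylinder_mid alone.

How it is judged:
By the outcome, as a careful person would: the job done as asked, in the order asked, and still so for the second after the job is handed in, with the robot touching nothing.
It also fails if it takes over 72 s, if anything falls off the work surface, if the arm or the gripper's body presses on something with over 40 N, if the wrist force passes 120 N, or if a joint passes its speed limit or range.

ROBOT

A 6-joint arm with a two-finger parallel gripper is mounted at the origin on the work surface. World frame = base frame: x ahead of the robot, y to its left, z up, the work surface at z = 0. Lengths are in m, angles in rad, forces in N, time in s.
With the tool pointing down it reaches from about 0.35 to 0.875 m from the base axis. Payload 15.5 kg.
Tool frame: the origin (TCP) lies between the finger pads; the fingertips stand 11 mm ahead of it and the grasp point (between the pads) lies 8 mm behind it; z points along the fingers, y is the line along which they close (so a half turn about z gives the same grasp; the last joint's range is limited). The gripper opens to 85 mm and grips with 20 to 120 N. Pads are 22 mm wide; open, the fingers measure 114 mm over their backs; the gripper's body (76 mm by 85 mm) begins 54 mm behind the grasp point. The pads swing forward as they close: fully open they stand 13 mm farther back than shut.
Start: joints at [-1.288, 0.494, 1.345, -0, 1.302, -0.096], TCP at [0.231, -0.581, 0.242] pointing down, gripper open.
Joint ranges: [-2.91, 2.91], [-0.82, 2.16], [0.22, 2.67], [-1.22, 4.37], [0.12, 2.79], [-3.08, 3.08]. Speed limits (rad/s): [1.89, 1.89, 2.57, 3.01, 3.01, 3.01].

INTERFACE

Orientations are given as a unit quaternion [x, y, z, w].
In Python, from bench import state, camera, hand_in gives the robot as it stands. The module is installed in compiled form; this text tells all that it offers.
- The arm moves only by the tool send_rows, never from a script. Its argument "increments" is a list of rows, each an object with "slide": the shift along the tool's x, y, z in cm, a list of three; "dr": the turn, a rotation vector about the tool's x, y, z in degrees, a list of three; "gripper": the finger opening in cm, from 0 to 8.54. A call has exactly 5 rows; each row is the pose to reach, as a shift and turn from the pose commanded when the call began, along the tool's axes at that moment; what a row does not reach only later rows make up. A row lasts 1/10 s, in which the tool goes at most 50 mm and 8.59 degrees, less where a joint would pass 70% of its speed; a pose out of reach is approached as far as the arm can. A call with a gripper value outside its range is refused whole. The fingers move at their own pace and stop on an object; "newtons" is the grip in N (left out, the last holds). Time passes only in rows, so rows that repeat a pose let the fingers close, or fill a call up. It gives the time, the measured TCP pose, the force, the opening and the grip force at its end, in the units of the state.
- state(): the state, without advancing time (a new reading comes with each control period).
- camera(name): name is "side" or "top"; returns a dict with "image" (400x640x3 uint8, blue, green, red), "mtx" (3x3 intrinsics, pixels), "k1" (the pictures are not rectified: a ray, as slopes to the right and down, at radius r is drawn at 1 + k1 r^2 times it, then the intrinsics apply), "rvec" (rotation vector, rad) and "tvec" (3), from world to camera coordinates, as OpenCV has them. Camera axes: x right, y down, z forward; pixel columns grow to the right and rows downward; lengths in m; the calibration is good to about 2 mm. A picture is of the moment at which its call begins. There is no depth.
- hand_in(): hands the job in; it is judged then, once.
The state is a dict: "time_s": time; "joints": joint angles; "qd": joint speeds; "effort": joint torques, N m; "ee_pos": TCP position; "tcp_rot": TCP orientation; "force": force on the tool from outside, world axes, zero at the start; "wrist_torque": the same for the moment, N m; "width": opening from 0.0 (shut) to 1.0 (fully open); "finger_force": force on a finger pad.
Only numpy, scipy, OpenCV 4.12 (cv2) and the standard library are available. Lean on these libraries where they do the work, as an engineer would, in place of code of your own. Each camera call takes 0.05 s, during which the arm holds its last target. There are 200 camera calls.

## Working session

There is one attempt and no reset: what is moved stays moved. The work goes in short steps, Python scripts to look and compute and a tool call to move; the robot and the scene stay as the last step left them, time stands still between calls to the robot, and variables do not carry over. Pictures are saved under pics/ and viewed, at most 15 in all, crops included, and the job is handed in when it is done.

Besides the shell and the picture viewer there is one more tool, called after "Call:" as name([rows], argument=value, ...), one row to a line, values as JSON. send_rows: Moves the arm, as the interface text tells. Its arguments: {"type":"object","properties":{"increments":{"type":"array"},"newtons":{"type":"number"}},"required":["increments"]}

```bash
mkdir -p pics
cat > h.py <<'E'
import numpy as np, cv2
from bench import state, camera, hand_in
from scipy.spatial.transform import Rotation as R
def save(n,f):
    c=camera(n); cv2.imwrite(f'pics/{f}.png',c['image']); np.savez(f'pics/{f}.npz',**{k:np.asarray(v) for k,v in c.items()}); return c
def load(f): return np.load(f'pics/{f}.npz')
def ray(c,uv):
    uv=np.asarray(uv,float).reshape(-1,2); K=np.asarray(c['mtx']); k1=float(c['k1'])
    d=(uv-[K[0,2],K[1,2]])/[K[0,0],K[1,1]]; s=d.copy()
    for _ in range(20): s=d/(1+k1*(s**2).sum(1,keepdims=True))
    Rm=cv2.Rodrigues(np.asarray(c['rvec'],float))[0]; t=np.asarray(c['tvec'],float).ravel()
    return -Rm.T@t, np.c_[s,np.ones(len(s))]@Rm
def onz(c,uv,z):
    o,d=ray(c,uv); return (o+d*((z-o[2])/d[:,2:]))[:,:2]
def proj(c,P):
    return cv2.projectPoints(np.asarray(P,float).reshape(-1,3),np.asarray(c['rvec'],float),np.asarray(c['tvec'],float),np.asarray(c['mtx']),np.array([float(c['k1']),0,0,0]))[0].reshape(-1,2)
E
python3 - <<'E'
from h import *
for n in('top','side'):
    c=save(n,n+'0'); print(n,ray(c,[[320,200]])[0])
s=state(); print(s['ee_pos'],R.from_quat(s['tcp_rot']).as_matrix().round(3),s['force'],s['width'])
E
```

```text
top [ 0.39565998 -0.02299698  1.34888679]
side [0.35174812 0.89270705 0.93086915]
[ 0.23045974 -0.58061345  0.24175728] [[ 0.929  0.369 -0.   ]
 [ 0.369 -0.929  0.001]
 [ 0.    -0.001 -1.   ]] [ 0.48806884 -0.36488782 -0.57070181] 0.99984071949016
```

View pics/top0.png

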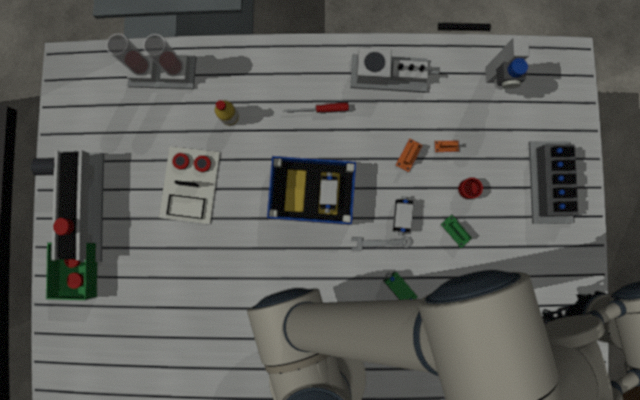

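View pics/side0.png

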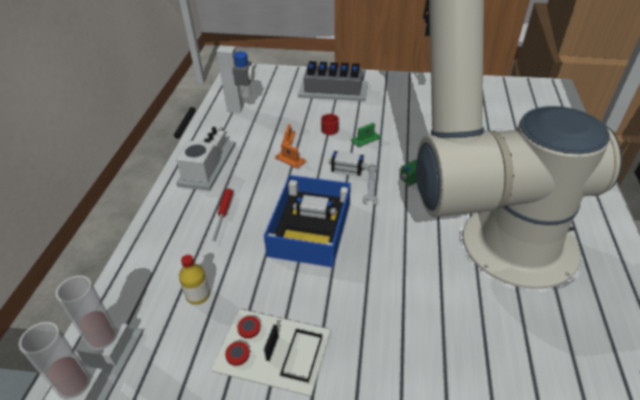

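The top view shows the box at about (313,190), the divider at (190,185), the loose cylinder at (403,214), the larger orange bracket at (408,155) with its smaller look-alike at (447,146), and green look-alikes at (456,230) and (400,285). The side view agrees with this.

Run:
```python
from h import *
c=load('top0'); im=c['image']; hsv=cv2.cvtColor(im,cv2.COLOR_BGR2HSV)
def rects(name,m,z,roi,amin=15,k=0):
    mm=np.zeros(m.shape,np.uint8); x0,y0,x1,y1=roi; mm[y0:y1,x0:x1]=m[y0:y1,x0:x1].astype(np.uint8)*255
    if k: mm=cv2.morphologyEx(mm,cv2.MORPH_CLOSE,np.ones((k,k)))
    for q in cv2.findContours(mm,cv2.RETR_EXTERNAL,cv2.CHAIN_APPROX_NONE)[0]:
        if len(q)<amin: continue
        w=onz(c,q.reshape(-1,2),z).astype(np.float32)*1000
        (cx,cy),(a,b),an=cv2.minAreaRect(w); print(name,q.reshape(-1,2).mean(0).round(0),'ctr',round(cx,1),round(cy,1),'size',round(a,1),round(b,1),'ang',round(an,1))
H,S,V=[hsv[...,i].astype(int) for i in range(3)]
rects('box',(H>100)&(H<130)&(S>120)&(V>40),.077,(255,140,370,240),40,3)
rects('yellow',(H>15)&(H<35)&(S>100),.005,(270,155,310,225))
rects('nest',(V<90),.014,(160,150,222,222),10)
rects('caps',((H<10)|(H>170))&(S>120),.020,(160,145,222,180),10)
rects('orange',(H>3)&(H<20)&(S>140),.008,(385,130,465,175),10)
rects('cup',((H<8)|(H>170))&(S>120),.046,(455,170,490,205),10)
rects('cyl',(V<80),.04,(385,190,420,234),8)
d=[im[135:245,250:370],im[135:245,380:500],im[135:245,150:240]]
cv2.imwrite('pics/crop.png',np.vstack([cv2.resize(np.hstack(d[:2]),None,fx=3.3,fy=3.3,interpolation=cv2.INTER_CUBIC)]))
```

```text
box [311. 190.] ctr 521.9 10.9 size 228.8 171.1 ang 86.4
yellow [295. 190.] ctr 526.4 59.6 size 60.9 127.0 ang 85.3
nest [215. 217.] ctr 453.7 283.1 size 28.3 28.7 ang 0.8
nest [186. 206.] ctr 481.7 370.7 size 110.7 59.5 ang 82.8
nest [217. 188.] ctr 534.8 278.6 size 25.7 17.3 ang 0.9
nest [191. 183.] ctr 545.8 356.2 size 96.9 13.9 ang 84.8
nest [163. 160.] ctr 615.3 441.4 size 18.0 5.8 ang 89.4
nest [201. 163.] ctr 605.7 327.8 size 29.1 26.3 ang 1.3
nest [209. 164.] ctr 602.4 307.1 size 24.1 45.1 ang 79.8
nest [180. 160.] ctr 613.4 392.4 size 26.9 26.2 ang 89.5
nest [220. 159.] ctr 616.6 274.5 size 7.2 29.0 ang 81.5
nest [188. 162.] ctr 610.0 367.0 size 21.7 41.9 ang 79.2
caps [202. 163.] ctr 603.2 324.8 size 46.7 43.3 ang 89.6
caps [181. 161.] ctr 612.4 387.7 size 43.9 44.0 ang 1.4
orange [446. 146.] ctr 653.1 -375.5 size 29.1 66.7 ang 0.1
orange [409. 155.] ctr 627.5 -266.1 size 42.0 85.8 ang 60.0
cup [471. 188.] ctr 527.3 -430.3 size 54.5 66.3 ang 25.9
cyl [407. 230.] ctr 411.2 -251.5 size 27.8 13.8 ang 89.7
cyl [396. 228.] ctr 418.1 -222.5 size 19.3 16.5 ang 89.3
cyl [415. 219.] ctr 440.0 -275.5 size 19.5 33.3 ang 89.1
cyl [418. 207.] ctr 475.2 -281.2 size 3.8 12.4 ang 55.4
cyl [395. 211.] ctr 469.9 -216.6 size 29.3 72.2 ang 66.0
cyl [411. 202.] ctr 491.3 -264.5 size 34.0 17.2 ang 66.6
```

View pics/crop.png

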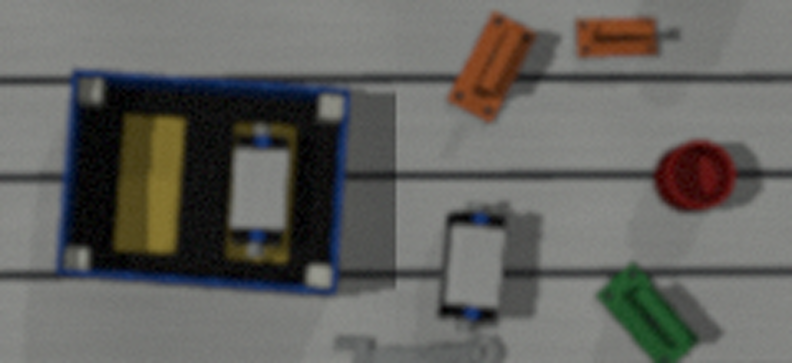

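The crop shows the box with its yellow empty pocket on the left (+y). The packed cylinder is on the right, the loose cylinder stands almost along x, and the larger bracket is tilted about 30°. Next I refine the cylinder position from its blue fittings in both views.

Run:
```python
from h import *
def blobs(f,z,roi,lo=(100,110,60),hi=(130,255,255),amin=3):
    c=load(f); x0,y0,x1,y1=roi; m=cv2.inRange(cv2.cvtColor(c['image'],cv2.COLOR_BGR2HSV),lo,hi)[y0:y1,x0:x1]
    n,_,st,ct=cv2.connectedComponentsWithStats(m)
    ct=ct[1:][st[1:,4]>=amin]+[x0,y0]; print(f,ct.round(1).tolist(),st[1:,4].tolist()); return c,ct
c,a=blobs('top0',.05,(385,190,425,240)); print(onz(c,a,.051)*1000)
c,b=blobs('side0',.05,(325,145,372,180)); 
if len(b): print(onz(c,b,.051)*1000)
# packed as check (underside 5 mm)
c,a=blobs('top0',.05,(318,165,342,218)); print('packed',onz(c,a,.056)*1000)
c,b=blobs('side0',.05,(290,185,340,225)); 
if len(b): print('packed side',onz(c,b,.056)*1000)
# silver top of loose cyl
for f,roi,z in(('top0',(388,192,420,236),.048),):
    c=load(f);x0,y0,x1,y1=roi; g=c['image'].min(2)[y0:y1,x0:x1]; print(g[::2].tolist())
# web dark top, side view orange big
c=load('side0'); hsv=cv2.cvtColor(c['image'],cv2.COLOR_BGR2HSV); m=cv2.inRange(hsv,(3,140,60),(20,255,255)); 
for q in cv2.findContours(m,cv2.RETR_EXTERNAL,cv2.CHAIN_APPROX_NONE)[0]:
    if len(q)>15: print('or side',cv2.boundingRect(q))
```

```text
top0 [[405.1, 200.9], [402.3, 229.6]] [14, 14]
[[ 492.02289131 -245.68549618]
 [ 413.42240085 -236.64524303]]
side0 [[334.0, 154.0], [360.8, 158.1]] [7, 11]
[[ 489.5293603  -243.44410839]
 [ 410.91523021 -233.32930918]]
top0 [[329.0, 177.5], [327.5, 206.0]] [16, 12]
packed [[556.68108972 -36.96480467]
 [478.4391559  -32.56510429]]
side0 [[320.6, 189.6], [298.6, 199.1], [329.4, 203.3], [338.2, 220.0]] [417, 24, 20, 26]
packed side [[505.44945503 -79.46986007]
 [557.21511805 -35.90971139]
 [475.55917062 -29.62857945]
 [446.14062549  27.91820869]]
[[128, 130, 129, 129, 130, 129, 131, 128, 130, 131, 129, 129, 130, 133, 131, 134, 130, 130, 131, 130, 131, 128, 133, 129, 129, 128, 129, 128, 130, 127, 129, 130], [128, 128, 129, 129, 129, 127, 129, 128, 129, 128, 128, 131, 130, 127, 129, 129, 133, 129, 128, 128, 130, 128, 128, 127, 125, 128, 127, 128, 127, 129, 126, 127], [128, 126, 129, 127, 129, 127, 128, 131, 130, 133, 130, 130, 123, 116, 107, 111, 115, 111, 109, 109, 115, 114, 109, 96, 92, 96, 108, 124, 125, 130, 131, 127], [129, 130, 130, 130, 128, 130, 128, 124, 118, 112, 106, 103, 95, 
[... 2414 characters left out ...]
, 87], [118, 118, 117, 116, 114, 107, 104, 105, 108, 100, 89, 82, 83, 79, 64, 49, 46, 46, 45, 53, 55, 59, 76, 100, 115, 121, 122, 123, 122, 122, 120, 123], [116, 116, 120, 117, 118, 119, 117, 121, 119, 115, 98, 99, 102, 96, 79, 73, 79, 91, 97, 101, 107, 108, 112, 123, 127, 129, 128, 129, 130, 132, 131, 130]]
or side (184, 263, 10, 5)
or side (276, 126, 29, 41)
or side (373, 57, 8, 10)
or side (348, 49, 6, 7)
or side (351, 43, 10, 5)
or side (316, 41, 10, 8)
or side (275, 39, 6, 7)
or side (371, 38, 7, 6)
or side (394, 29, 5, 8)
or side (410, 23, 8, 4)
or side (360, 22, 9, 3)
or side (348, 15, 10, 5)
or side (393, 13, 5, 7)
or side (493, 6, 5, 6)
or side (357, 3, 6, 7)
or side (380, 0, 11, 9)
```

```bash
cat >> h.py <<'E'
def go(p,yaw):  # mm, deg (tool x angle in world, tool down)
    s=state(); A=R.from_quat(s['tcp_rot']); y=np.radians(yaw)
    T=R.from_matrix(np.array([[np.cos(y),np.sin(y),0],[np.sin(y),-np.cos(y),0],[0,0,-1]]))
    sl=A.inv().apply(np.array(p)/1000-np.array(s['ee_pos']))*100
    print('slide',sl.round(2),'dr',np.degrees((A.inv()*T).as_rotvec()).round(2),'now',np.round(np.array(s['ee_pos'])*1000,1),'w',round(s['width']*85.4,1),'F',np.round(s['force'],1),'t',round(s['time_s'],2),'q6',round(s['joints'][5],2))
E
python3 - <<'E'
from h import *
for f,roi in(('top0',(268,155,358,226)),('side0',(265,175,355,265))):
    c=load(f); x0,y0,x1,y1=roi; im=c['image'][y0:y1,x0:x1]; hsv=cv2.cvtColor(im,cv2.COLOR_BGR2HSV)
    m=cv2.inRange(hsv,(0,0,95),(179,70,255)); n,l,st,ct=cv2.connectedComponentsWithStats(m)
    for i in range(1,n):
        if 15<st[i,4]<150: print(f,(ct[i]+[x0,y0]).round(1),st[i,4],(onz(c,ct[i]+[x0,y0],.061)*1000).round(1))
b=np.array([522.5,10.9]);t=np.radians(-3.6)
Rm=np.array([[np.cos(t),-np.sin(t)],[np.sin(t),np.cos(t)]])
print('expect posts',[(b+Rm@[i*71,j*101]).round(1) for i in(-1,1) for j in(-1,1)])
go([451.5,-240,140],-6.9)
E
```

```text
top0 [278.7 161.9] 18 [[599.6 100.8]]
top0 [268.9 171.4] 68 [[573.5 127.6]]
top0 [350.  166.9] 47 [[585.1 -94.5]]
top0 [274.3 213.1] 20 [[459.2 112.2]]
top0 [346.6 218.3] 49 [[444.5 -84. ]]
side0 [292.2 187. ] 124 [[581.1 -75.1]]
side0 [342.9 193.3] 88 [[444.7 -66.6]]
side0 [332.9 210.7] 24 [[462.7   1.5]]
side0 [271.4 234.1] 17 [[599.8 100. ]]
side0 [326.5 243.1] 24 [[464.3 112.7]]
side0 [304.7 263.6] 25 [[505.1 180.6]]
expect posts [array([445.3, -85.4]), array([458. , 116.2]), array([587. , -94.4]), array([599.7, 107.2])]
slide [ 33.11 -23.49  10.21] dr [-6.000e-02  1.000e-02  2.855e+01] now [ 230.5 -580.6  241.8] w 85.4 F [ 0.5 -0.4 -0.6] t 0.1 q6 -0.1
```

Call:
send_rows([
  {"slide": [4,-2.8,1],"dr": [0,0,6],"gripper": 8.0},
  {"slide": [8,-5.6,2],"dr": [0,0,12],"gripper": 8.0},
  {"slide": [12,-8.4,3],"dr": [0,0,18],"gripper": 8.0},
  {"slide": [16,-11.2,4],"dr": [0,0,24],"gripper": 8.0},
  {"slide": [20,-14,5],"dr": [0,0,28.5],"gripper": 8.0},
])

```text
time_s: 0.6
ee_pos: [0.3654, -0.3752, 0.1918]
tcp_rot: [0.998, -0.062, -0.0, -0.0]
force: [2.1, -1.1, -0.3]
width: 0.939
finger_force: 0.0
```

```bash
python3 -c "
from h import *
go([451.5,-240,120],-6.9)"
```

```text
slide [  6.87 -14.49   7.18] dr [-0.01  0.01 -0.22] now [ 365.4 -375.2  191.8] w 80.2 F [ 2.1 -1.1 -0.3] t 0.6 q6 0.78
```

Call:
send_rows([
  {"slide": [1.8,-3.8,1.6],"dr": [0,0,-0.2],"gripper": 7.2},
  {"slide": [3.6,-7.6,3.2],"dr": [0,0,-0.2],"gripper": 7.2},
  {"slide": [5.4,-11.4,5],"dr": [0,0,-0.2],"gripper": 7.2},
  {"slide": [6.9,-14.5,7.2],"dr": [0,0,-0.2],"gripper": 7.2},
  {"slide": [6.9,-14.5,7.2],"dr": [0,0,-0.2],"gripper": 7.2},
])

```text
time_s: 1.1
ee_pos: [0.4509, -0.2374, 0.1179]
tcp_rot: [0.998, -0.056, -0.002, -0.001]
force: [0.5, -1.0, 0.8]
width: 0.843
finger_force: 0.0
```

```bash
python3 -c "
from h import *
go([451.5,-240,34],-6.9); save('side','side1'); save('top','top1')
cv2.imwrite('pics/v1.png',np.hstack([cv2.resize(load('side1')['image'][80:260,240:440],None,fx=2,fy=2),cv2.resize(load('top1')['image'][140:320,320:520],None,fx=2,fy=2)]))"
```

```text
slide [0.12 0.28 8.39] dr [-0.14  0.2   0.44] now [ 450.9 -237.4  117.9] w 72.0 F [ 0.5 -1.   0.8] t 1.1 q6 1.08
```

View pics/v1.png

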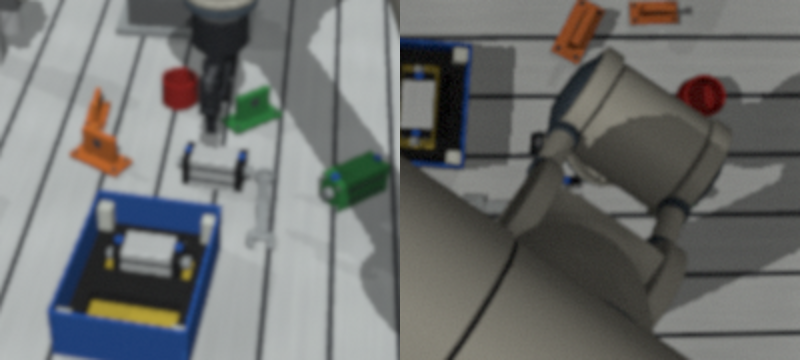

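The picture shows the gripper centred over the loose cylinder, at about (215,150) in the side half, with the fingers on both sides of it. I descend and grip.

Call:
send_rows([
  {"slide": [0,0,3],"dr": [0,0,0],"gripper": 7.2},
  {"slide": [0,0,5.5],"dr": [0,0,0],"gripper": 7.2},
  {"slide": [0,0,7.5],"dr": [0,0,0],"gripper": 7.2},
  {"slide": [0,0,8.4],"dr": [0,0,0],"gripper": 7.2},
  {"slide": [0,0,8.4],"dr": [0,0,0],"gripper": 7.2},
], newtons=60)

```text
time_s: 1.7
ee_pos: [0.4501, -0.242, 0.036]
tcp_rot: [0.998, -0.059, -0.0, -0.0]
force: [-0.6, 1.4, -0.4]
width: 0.842
finger_force: 0.0
```

```bash
python3 -c "
from h import *
go([451.5,-240,34],-6.9)"
```

```text
slide [ 0.12 -0.21  0.2 ] dr [-0.02  0.05  0.18] now [ 450.1 -242.    36. ] w 71.9 F [-0.6  1.4 -0.4] t 1.7 q6 1.08
```

Call:
send_rows([
  {"slide": [0,-0.2,0.45],"dr": [0,0,0],"gripper": 7.2},
  {"slide": [0,-0.2,0.45],"dr": [0,0,0],"gripper": 4.0},
  {"slide": [0,-0.2,0.45],"dr": [0,0,0],"gripper": 4.0},
  {"slide": [0,-0.2,0.45],"dr": [0,0,0],"gripper": 4.0},
  {"slide": [0,-0.2,0.45],"dr": [0,0,0],"gripper": 4.0},
])

```text
time_s: 2.2
ee_pos: [0.4511, -0.2395, 0.0327]
tcp_rot: [0.998, -0.058, 0.001, 0.0]
force: [-1.6, -0.2, 9.2]
width: 0.502
finger_force: 61.4
```

Call:
send_rows([
  {"slide": [0,0,0],"dr": [0,0,0],"gripper": 4.0},
  {"slide": [0,0,0],"dr": [0,0,0],"gripper": 4.0},
  {"slide": [0,0,0],"dr": [0,0,0],"gripper": 4.0},
  {"slide": [0,0,-0.5],"dr": [0,0,0],"gripper": 4.0},
  {"slide": [0,0,-1],"dr": [0,0,0],"gripper": 4.0},
])

```text
time_s: 2.7
ee_pos: [0.4508, -0.2393, 0.0423]
tcp_rot: [0.998, -0.058, 0.0, 0.0]
force: [0.5, 0.3, -2.5]
width: 0.503
finger_force: 61.7
```

```bash
python3 -c "
from h import *
go([451.5,-240,140],-6.9)
save('side','side2');cv2.imwrite('pics/v2.png',cv2.resize(load('side2')['image'][90:210,280:440],None,fx=5,fy=5))"
```

```text
slide [ 0.07  0.06 -9.77] dr [ 0.   -0.    0.25] now [ 450.8 -239.3   42.3] w 42.9 F [ 0.5  0.3 -2.5] t 2.7 q6 1.08
```

View pics/v2.png

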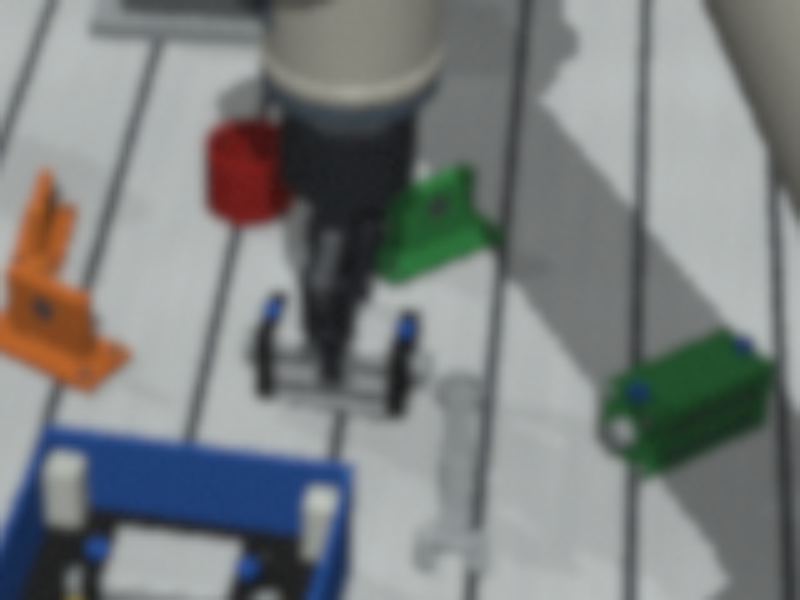

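The cylinder is held level, with its fittings at about (272,308) and (407,328) in the crop.

```bash
python3 -c "
from h import *
c=load('side2');m=cv2.inRange(cv2.cvtColor(c['image'],cv2.COLOR_BGR2HSV),(100,110,60),(130,255,255))[145:162,325:370]
n,_,st,ct=cv2.connectedComponentsWithStats(m);print(st[1:,4]);p=onz(c,ct[1:]+[325,145],.061)*1000;print(p,p.mean(0),np.degrees(np.arctan2(*(p[0]-p[1])[::-1])))
go([524.5,59.5,150],-3.8)"
```

```text
[ 8 10]
[[ 488.73424817 -242.87370059]
 [ 410.7022613  -232.49127412]] [ 449.71825473 -237.68248736] -7.578887776715594
slide [  3.84 -30.54 -10.71] dr [ 0.02 -0.04 -2.85] now [ 451.1 -239.5   43. ] w 43.2 F [ 1.   0.2 -2. ] t 2.75 q6 1.08
```

Call:
send_rows([
  {"slide": [0,0,-3],"dr": [0,0,0],"gripper": 4.0},
  {"slide": [0,0,-7],"dr": [0,0,0],"gripper": 4.0},
  {"slide": [0.4,-3,-10],"dr": [0,0,0],"gripper": 4.0},
  {"slide": [0.9,-7,-10.7],"dr": [0,0,-1],"gripper": 4.0},
  {"slide": [1.4,-11,-10.7],"dr": [0,0,-2],"gripper": 4.0},
])

```text
time_s: 3.25
ee_pos: [0.4784, -0.131, 0.1507]
tcp_rot: [0.999, -0.041, 0.002, 0.001]
force: [0.3, 0.3, -3.2]
width: 0.501
finger_force: 63.1
```

Call:
send_rows([
  {"slide": [0.5,-4,0],"dr": [0,0,0],"gripper": 4.0},
  {"slide": [1,-8,0],"dr": [0,0,0],"gripper": 4.0},
  {"slide": [1.5,-12,0],"dr": [0,0,-0.8],"gripper": 4.0},
  {"slide": [2,-15.5,0],"dr": [0,0,-0.8],"gripper": 4.0},
  {"slide": [2,-18,0],"dr": [0,0,-0.8],"gripper": 4.0},
])

```text
time_s: 3.75
ee_pos: [0.5124, 0.0483, 0.1491]
tcp_rot: [0.999, -0.033, 0.0, -0.0]
force: [-0.1, 0.4, -3.4]
width: 0.501
finger_force: 63.0
```

```bash
python3 -c "
from h import *
go([524.5,59.5,100],-3.8)"
```

```text
slide [ 1.13 -1.19  4.91] dr [-0.02 -0.04  0.02] now [512.4  48.3 149.1] w 42.8 F [-0.1  0.4 -3.4] t 3.75 q6 1.61
```

Call:
send_rows([
  {"slide": [0.8,-0.9,1],"dr": [0,0,0],"gripper": 4.0},
  {"slide": [1,-1.1,3],"dr": [0,0,0],"gripper": 4.0},
  {"slide": [1,-1.1,5],"dr": [0,0,0],"gripper": 4.0},
  {"slide": [1,-1.1,5.5],"dr": [0,0,0],"gripper": 4.0},
  {"slide": [1,-1.1,5.5],"dr": [0,0,0],"gripper": 4.0},
])

```text
time_s: 4.25
ee_pos: [0.5224, 0.0561, 0.0932]
tcp_rot: [0.999, -0.034, -0.001, 0.0]
force: [-0.1, -0.7, -3.9]
width: 0.506
finger_force: 62.8
```

```bash
python3 -c "
from h import *
go([524.5,59.5,37.5],-3.8)
c=save('side','side3');cv2.imwrite('pics/v3.png',cv2.resize(c['image'][150:290,240:400],None,fx=4,fy=4,interpolation=cv2.INTER_CUBIC))
c=save('top','top3')
m=cv2.inRange(cv2.cvtColor(load('side3')['image'],cv2.COLOR_BGR2HSV),(100,110,60),(130,255,255))
n,_,st,ct=cv2.connectedComponentsWithStats(m)
for i in range(1,n):
  if 4<st[i,4]<60: print(ct[i].round(1),st[i,4],onz(load('side3'),ct[i],(state()['ee_pos'][2]-.0325+.051))*1000)
"
```

```text
slide [ 0.2  -0.36  5.57] dr [ 0.01  0.09 -0.07] now [522.4  56.1  93.2] w 43.2 F [-0.1 -0.7 -3.9] t 4.25 q6 1.63
[428.2 158.4] 5 [[ 229.91941871 -173.23040121]]
[407. 168.] 9 [[ 284.67150371 -126.45873029]]
[329.6 203.4] 22 [[467.02525528  30.49668481]]
[288.6 207.1] 29 [[562.87397084  55.38770971]]
[321.8 211.6] 23 [[481.80072596  60.86379416]]
```

View pics/v3.png

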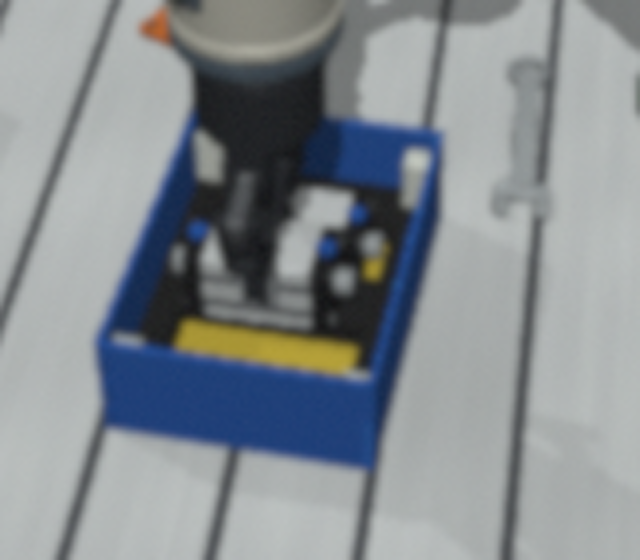

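The cylinder hangs over the yellow pocket with its fittings at side (289,207) and (322,212). I shift by the remaining few mm and lower.

Call:
send_rows([
  {"slide": [0.2,-0.3,1.5],"dr": [0,0,0],"gripper": 4.0},
  {"slide": [0.2,-0.3,2.8],"dr": [0,0,0],"gripper": 4.0},
  {"slide": [0.2,-0.3,2.8],"dr": [0,0,0],"gripper": 4.0},
  {"slide": [0.2,-0.3,3.2],"dr": [0,0,0],"gripper": 4.0},
  {"slide": [0.2,-0.3,3.6],"dr": [0,0,0],"gripper": 4.0},
])

```text
time_s: 4.85
ee_pos: [0.5255, 0.0592, 0.0585]
tcp_rot: [0.999, -0.034, 0.001, -0.0]
force: [0.4, -0.2, -2.2]
width: 0.503
finger_force: 62.9
```

```bash
python3 -c "
from h import *
go([524.5,59.5,37.5],-3.8)"
```

```text
slide [-0.11 -0.03  2.1 ] dr [-0.01 -0.09 -0.06] now [525.5  59.2  58.5] w 42.9 F [ 0.4 -0.2 -2.2] t 4.85 q6 1.64
```

Call:
send_rows([
  {"slide": [0,0,0.4],"dr": [0,0,0],"gripper": 4.0},
  {"slide": [0,0,0.8],"dr": [0,0,0],"gripper": 4.0},
  {"slide": [0,0,1.2],"dr": [0,0,0],"gripper": 4.0},
  {"slide": [0,0,1.2],"dr": [0,0,0],"gripper": 4.0},
  {"slide": [0,0,1.2],"dr": [0,0,0],"gripper": 4.0},
])

```text
time_s: 5.35
ee_pos: [0.5249, 0.0593, 0.0457]
tcp_rot: [0.999, -0.034, -0.0, -0.0]
force: [1.1, 0.2, -3.6]
width: 0.503
finger_force: 62.9
```

```bash
python3 -c "
from h import *
go([524.5,59.5,37.5],-3.8)"
```

```text
slide [-0.04 -0.02  0.82] dr [ 0.    0.01 -0.05] now [524.9  59.3  45.7] w 42.9 F [ 1.1  0.2 -3.6] t 5.35 q6 1.64
```

In the pocket, without contact forces.

Call:
send_rows([
  {"slide": [0,0,0.3],"dr": [0,0,0],"gripper": 4.0},
  {"slide": [0,0,0.6],"dr": [0,0,0],"gripper": 4.0},
  {"slide": [0,0,0.75],"dr": [0,0,0],"gripper": 4.0},
  {"slide": [0,0,0.75],"dr": [0,0,0],"gripper": 4.0},
  {"slide": [0,0,0.75],"dr": [0,0,0],"gripper": 4.0},
])

```text
time_s: 5.85
ee_pos: [0.5249, 0.0593, 0.0382]
tcp_rot: [0.999, -0.034, -0.0, 0.0]
force: [0.8, -0.4, -3.4]
width: 0.498
finger_force: 62.9
```

```bash
python3 -c "
from h import *
go([524.5,59.5,37.5],-3.8)"
```

```text
slide [-0.04 -0.02  0.07] dr [ 0.    0.01 -0.05] now [524.9  59.3  38.2] w 42.6 F [ 0.8 -0.4 -3.4] t 5.85 q6 1.64
```

Call:
send_rows([
  {"slide": [0,0,0.05],"dr": [0,0,0],"gripper": 4.0},
  {"slide": [0,0,0.1],"dr": [0,0,0],"gripper": 4.0},
  {"slide": [0,0,0.12],"dr": [0,0,0],"gripper": 4.0},
  {"slide": [0,0,0.12],"dr": [0,0,0],"gripper": 4.0},
  {"slide": [0,0,0.12],"dr": [0,0,0],"gripper": 4.0},
])

```text
time_s: 6.35
ee_pos: [0.525, 0.0593, 0.0377]
tcp_rot: [0.999, -0.034, 0.0, 0.0]
force: [-3.2, -2.1, 10.0]
width: 0.503
finger_force: 64.9
```

Contact with the pocket floor at the expected height. I release and rise.

Call:
send_rows([
  {"slide": [0,0,0],"dr": [0,0,0],"gripper": 5.6},
  {"slide": [0,0,0],"dr": [0,0,0],"gripper": 5.6},
  {"slide": [0,0,0],"dr": [0,0,0],"gripper": 5.6},
  {"slide": [0,0,-1],"dr": [0,0,0],"gripper": 5.6},
  {"slide": [0,0,-3],"dr": [0,0,0],"gripper": 5.6},
])

```text
time_s: 6.85
ee_pos: [0.5242, 0.0593, 0.0669]
tcp_rot: [0.999, -0.034, -0.001, 0.0]
force: [0.8, -0.4, 0.1]
width: 0.656
finger_force: 0.0
```

Call:
send_rows([
  {"slide": [0,0,-5],"dr": [0,0,0],"gripper": 5.6},
  {"slide": [0,0,-9],"dr": [0,0,0],"gripper": 5.6},
  {"slide": [0,0,-11],"dr": [0,0,0],"gripper": 5.6},
  {"slide": [0,-4,-11.5],"dr": [0,0,0],"gripper": 5.6},
  {"slide": [0,-8,-11.5],"dr": [0,0,0],"gripper": 5.6},
])

```text
time_s: 7.35
ee_pos: [0.5311, 0.1395, 0.1843]
tcp_rot: [0.999, -0.035, 0.002, -0.0]
force: [0.8, 0.6, -0.8]
width: 0.658
finger_force: 0.0
```

```bash
python3 -c "
from h import *
go([545,363,140],83.); go([545,363,140],-97.); print(state()['joints'])
c=save('side','side4');
m=cv2.inRange(cv2.cvtColor(c['image'],cv2.COLOR_BGR2HSV),(100,110,60),(130,255,255))
n,_,st,ct=cv2.connectedComponentsWithStats(m)
for i in range(1,n):
  if 4<st[i,4]<60: print(ct[i].round(1),st[i,4],onz(c,ct[i],.056)*1000)
"
```

```text
slide [ -0.18 -22.39   4.45] dr [  0.1   -0.17 -86.99] now [531.1 139.5 184.3] w 56.2 F [ 0.8  0.6 -0.8] t 7.35 q6 1.79
slide [ -0.18 -22.39   4.45] dr [-0.17 -0.1  93.01] now [531.1 139.5 184.3] w 56.2 F [ 0.8  0.6 -0.8] t 7.35 q6 1.79
[1.48128161e-01 4.52482565e-01 1.60749199e+00 2.19932471e-06
 1.07853542e+00 1.78851262e+00]
[321.2  64.6] 5 [[ 599.47594922 -760.74862604]]
[428.2 158.4] 5 [[ 221.44905283 -247.3416756 ]]
[407. 168.] 9 [[ 280.00787789 -197.3181177 ]]
[329.6 203.2] 23 [[475.06432871 -30.0017715 ]]
[288.5 225.3] 14 [[565.65582606  61.01519686]]
[321.  228.8] 25 [[484.31579203  62.99871233]]
```

The cylinder lies in the pocket (fittings seen at the right spots and spacing). Next is the divider.

Call:
send_rows([
  {"slide": [0,-4,0],"dr": [0,0,-8],"gripper": 4.0},
  {"slide": [0,-8,0],"dr": [0,0,-16],"gripper": 4.0},
  {"slide": [0,-12,1],"dr": [0,0,-24],"gripper": 4.0},
  {"slide": [0,-16,2],"dr": [0,0,-32],"gripper": 4.0},
  {"slide": [-0.1,-20,3],"dr": [0,0,-40],"gripper": 4.0},
])

```text
time_s: 7.9
ee_pos: [0.5426, 0.3404, 0.1525]
tcp_rot: [0.95, 0.313, 0.0, -0.0]
force: [0.7, -0.2, 0.2]
width: 0.468
finger_force: 0.0
```

Call:
send_rows([
  {"slide": [0,0,0],"dr": [0,0,-8],"gripper": 4.0},
  {"slide": [0,0,0],"dr": [0,0,-16],"gripper": 4.0},
  {"slide": [0,0,0],"dr": [0,0,-24],"gripper": 4.0},
  {"slide": [0,0,0],"dr": [0,0,-32],"gripper": 4.0},
  {"slide": [0,0,0],"dr": [0,0,-40],"gripper": 4.0},
])

```text
time_s: 8.4
ee_pos: [0.5427, 0.3387, 0.1527]
tcp_rot: [0.785, 0.619, 0.0, 0.0]
force: [-0.1, -0.2, -0.8]
width: 0.47
finger_force: 0.0
```

```bash
python3 -c "
from h import *
go([545,363,100],83.)
c=load('side0')
hsv=cv2.cvtColor(c['image'],cv2.COLOR_BGR2HSV)
x0,y0,x1,y1=210,305,335,395
m=cv2.inRange(hsv,(0,0,0),(179,255,75))[y0:y1,x0:x1]
for q in cv2.findContours(m,cv2.RETR_EXTERNAL,cv2.CHAIN_APPROX_NONE)[0]:
  if len(q)>25:
    q=q.reshape(-1,2)+[x0,y0]; w=(onz(c,q,.014)*1000).astype(np.float32); print(cv2.boundingRect(q),cv2.minAreaRect(w), (onz(c,q,.052)*1000)[q[:,1]<q[:,1].min()+3].round(0).tolist()[:8])
m=(cv2.inRange(hsv,(170,120,50),(179,255,255))|cv2.inRange(hsv,(0,120,50),(9,255,255)))[y0:y1,x0:x1]
for q in cv2.findContours(m,cv2.RETR_EXTERNAL,cv2.CHAIN_APPROX_NONE)[0]:
  if len(q)>15:
    q=q.reshape(-1,2)+[x0,y0]; print('cap',cv2.minAreaRect((onz(c,q,.017)*1000).astype(np.float32)))
"
```

```text
slide [ 2.42 -0.34  5.27] dr [ 0.   -0.   -6.51] now [542.7 338.7 152.7] w 40.2 F [-0.1 -0.2 -0.8] t 8.4 q6 0.7
(281, 370, 28, 12) ((487.40789794921875, 426.49957275390625), (9.764494895935059, 55.79949188232422), 79.5612564086914) [[507.0, 436.0], [507.0, 438.0], [508.0, 441.0], [506.0, 440.0], [507.0, 438.0]]
(231, 347, 12, 10) ((613.8209228515625, 387.8597412109375), (21.490209579467773, 19.57830047607422), 59.93412780761719) [[609.0, 400.0], [610.0, 403.0], [612.0, 405.0], [596.0, 403.0], [597.0, 401.0], [599.0, 399.0], [601.0, 399.0], [603.0, 400.0]]
(296, 330, 26, 8) ((474.7100830078125, 327.4199523925781), (5.69071102142334, 55.15034484863281), 81.59503936767578) [[496.0, 348.0], [495.0, 350.0], [493.0, 350.0], [491.0, 349.0], [489.0, 349.0], [487.0, 349.0], [485.0, 351.0], [483.0, 351.0]]
(265, 326, 13, 34) ((548.3720703125, 358.3196716308594), (77.234619140625, 17.614702224731445), 83.00020599365234) [[542.0, 344.0], [544.0, 346.0], [543.0, 349.0], [535.0, 348.0], [538.0, 346.0], [538.0, 343.0], [540.0, 344.0]]
cap ((611.6568603515625, 392.9914855957031), (44.6662483215332, 50.164669036865234), 14.317520141601562)
cap ((603.665771484375, 330.83184814453125), (45.461029052734375, 48.860748291015625), 7.072118759155273)
```

Call:
send_rows([
  {"slide": [2.7,-0.3,2],"dr": [0,0,-6.3],"gripper": 4.0},
  {"slide": [2.7,-0.3,5],"dr": [0,0,-6.3],"gripper": 4.0},
  {"slide": [2.7,-0.3,8],"dr": [0,0,-6.3],"gripper": 4.0},
  {"slide": [2.7,-0.3,8],"dr": [0,0,-6.3],"gripper": 4.0},
  {"slide": [2.7,-0.3,8],"dr": [0,0,-6.3],"gripper": 4.0},
], newtons=60)

```text
time_s: 8.9
ee_pos: [0.5463, 0.3656, 0.0729]
tcp_rot: [0.752, 0.659, -0.0, -0.0]
force: [0.7, 0.5, 0.5]
width: 0.466
finger_force: 0.0
```

```bash
python3 -c "
from h import *
go([545,365.5,25],83.3)
c=save('side','side5');cv2.imwrite('pics/v5.png',cv2.resize(c['image'][230:400,170:370],None,fx=3,fy=3))"
```

```text
slide [-0.03 -0.13  4.79] dr [-0.02  0.02 -0.86] now [546.3 365.6  72.9] w 39.8 F [0.7 0.5 0.5] t 8.9 q6 0.63
```

View pics/v5.png

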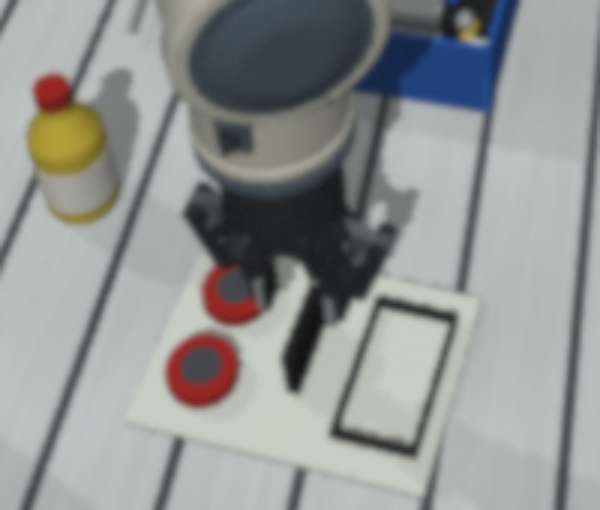

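The fingers straddle the web at about (305,300). I descend and close.

Call:
send_rows([
  {"slide": [0,-0.1,2.5],"dr": [0,0,-0.6],"gripper": 4.0},
  {"slide": [0,-0.1,4.2],"dr": [0,0,-0.6],"gripper": 4.0},
  {"slide": [0,-0.1,4.7],"dr": [0,0,-0.6],"gripper": 4.0},
  {"slide": [0,-0.1,4.7],"dr": [0,0,-0.6],"gripper": 0.6},
  {"slide": [0,-0.1,4.7],"dr": [0,0,-0.6],"gripper": 0.6},
])

```text
time_s: 9.45
ee_pos: [0.5462, 0.3662, 0.0266]
tcp_rot: [0.749, 0.663, 0.001, 0.0]
force: [4.4, -0.5, 2.2]
width: 0.139
finger_force: 4.2
```

Call:
send_rows([
  {"slide": [0,0,0],"dr": [0,0,0],"gripper": 0.6},
  {"slide": [0,0,0],"dr": [0,0,0],"gripper": 0.6},
  {"slide": [0,0,0],"dr": [0,0,0],"gripper": 0.6},
  {"slide": [0,0,0],"dr": [0,0,0],"gripper": 0.6},
  {"slide": [0,0,0],"dr": [0,0,0],"gripper": 0.6},
], newtons=90)

```text
time_s: 9.95
ee_pos: [0.5462, 0.3662, 0.0268]
tcp_rot: [0.749, 0.663, 0.001, 0.0]
force: [-0.3, -0.8, 7.2]
width: 0.107
finger_force: 88.7
```

```bash
python3 -c "
from h import *
go([545,365.5,25],83.3)"
```

```text
slide [-0.09 -0.12  0.18] dr [ 0.12 -0.08 -0.26] now [546.2 366.2  26.8] w 9.1 F [-0.3 -0.8  7.2] t 9.95 q6 0.62
```

Call:
send_rows([
  {"slide": [0,0,-1],"dr": [0,0,0],"gripper": 0.6},
  {"slide": [0,0,-3],"dr": [0,0,0],"gripper": 0.6},
  {"slide": [0,0,-6],"dr": [0,0,0],"gripper": 0.6},
  {"slide": [0,0,-9],"dr": [0,0,0],"gripper": 0.6},
  {"slide": [0,0,-12],"dr": [0,0,0],"gripper": 0.6},
])

```text
time_s: 10.45
ee_pos: [0.5452, 0.3657, 0.1474]
tcp_rot: [0.749, 0.663, 0.0, 0.0]
force: [1.2, 0.1, -3.6]
width: 0.099
finger_force: 87.7
```

```bash
python3 -c "
from h import *
go([522,11,150],-3.8)
a=save('side','side6');b=save('top','top6')
cv2.imwrite('pics/v6.png',np.hstack([cv2.resize(a['image'][220:400,170:370],None,fx=2,fy=2),cv2.resize(b['image'][110:290,120:320],None,fx=2,fy=2)]))"
```

```text
slide [-35.49   1.99  -0.27] dr [ 0.000e+00 -3.000e-02  8.684e+01] now [545.2 365.7 147.4] w 8.5 F [ 1.2  0.1 -3.6] t 10.45 q6 0.62
```

View pics/v6.png

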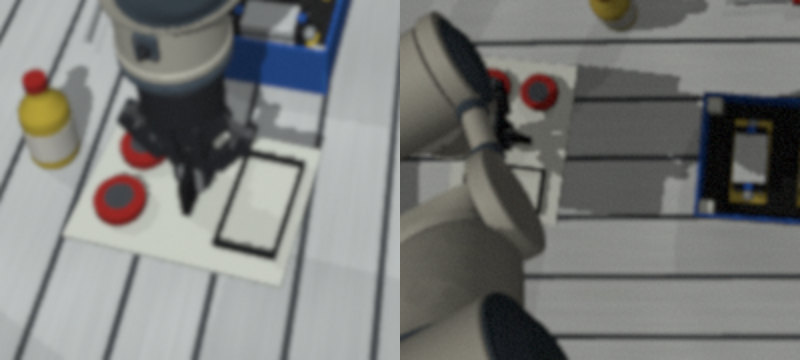

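The divider hangs level in both views, with its nest rim at about (258,205) in the side half. I compare the rim corners with where the grip pose says they should be.

```bash
python3 -c "
from h import *
c=load('side6'); s=state(); x0,y0,x1,y1=270,285,330,355
m=cv2.inRange(cv2.cvtColor(c['image'],cv2.COLOR_BGR2HSV),(0,0,0),(179,255,75))[y0:y1,x0:x1]
q=max(cv2.findContours(m,cv2.RETR_EXTERNAL,cv2.CHAIN_APPROX_NONE)[0],key=len).reshape(-1,2)+[x0,y0]
p=q.astype(float); ext=[p[np.argmax(p@np.array(v))] for v in((-1,.6),(.6,1),(1,-.6),(-.4,-1))]
T=np.array(s['ee_pos']); y=np.radians(83.3); X=np.array([np.cos(y),np.sin(y),0]); Y=np.array([-np.sin(y),np.cos(y),0])
u=T-[0,0,.0265]
for n,(i,j),e in zip('nearL nearR farR farL'.split(),((1,-1),(1,1),(-1,1),(-1,-1)),ext):
  top=u+X*i*.053+Y*(.064+j*.03)+[0,0,.014]
  print(n,'seen',e,'exp top',proj(c,top)[0].round(1),'exp base',proj(c,top-[0,0,.008])[0].round(1),'seen@top',(onz(c,e,top[2])*1000).round(1),'exp',(top[:2]*1000).round(1))
"
```

```text
nearL seen [272. 312.] exp top [273.2 338.6] exp base [273.5 341. ] seen@top [[533.8 368.1]] exp [519.7 423.5]
nearR seen [320. 304.] exp top [305.  345.8] exp base [305.2 348.2] seen@top [[446.1 338.8]] exp [460.1 430.5]
farR seen [321. 302.] exp top [320.2 298.1] exp base [320.2 300.5] seen@top [[444.8 334. ]] exp [447.7 325.2]
farL seen [270. 285.] exp top [290.6 292. ] exp base [290.9 294.5] seen@top [[551.2 306.4]] exp [507.3 318.2]
```

```bash
python3 -c "
from h import *
c=load('side6'); print(state()['ee_pos'])
m=cv2.inRange(cv2.cvtColor(c['image'],cv2.COLOR_BGR2HSV),(0,0,0),(179,255,85))
cv2.fillPoly(m,[np.array([[0,0],[640,0],[640,280],[340,280],[331,291],[297,291],[288,315],[270,339],[0,339]])],0)
m[:,340:]=0;m[360:]=0
q=np.vstack([k.reshape(-1,2) for k in cv2.findContours(m,cv2.RETR_EXTERNAL,cv2.CHAIN_APPROX_NONE)[0] if len(k)>12])
for z in(.128,.134): print(z,cv2.minAreaRect((onz(c,q,z)*1000).astype(np.float32)))
y=np.radians(83.3); print('exp',np.array(state()['ee_pos'][:2])*1000+64*np.array([-np.sin(y),np.cos(y)]))
"
```

```text
[0.54723819 0.36686096 0.15045648]
0.128 ((729.2105712890625, 414.3383483886719), (583.5946655273438, 137.3373260498047), 6.987276077270508)
0.134 ((726.3897705078125, 417.91326904296875), (579.2333984375, 136.31097412109375), 6.987275123596191)
exp [483.6752644  374.32789029]
```

```bash
python3 -c "
from h import *
c=load('side6')
m=cv2.inRange(cv2.cvtColor(c['image'],cv2.COLOR_BGR2HSV),(0,0,0),(179,255,85))
cv2.fillPoly(m,[np.array([[0,0],[640,0],[640,280],[340,280],[331,291],[297,291],[288,315],[270,339],[0,339]])],0)
m[:,334:]=0;m[356:]=0;m[:,:268]=0
q=np.vstack([k.reshape(-1,2) for k in cv2.findContours(m,cv2.RETR_EXTERNAL,cv2.CHAIN_APPROX_NONE)[0] if len(k)>12])
print(q.min(0),q.max(0))
for z in(.132,.138): print(z,cv2.minAreaRect((onz(c,q,z)*1000).astype(np.float32)))
"
```

```text
[277 295] [321 348]
0.132 ((479.35772705078125, 375.9737548828125), (107.71241760253906, 57.5857048034668), 82.97180938720703)
0.138 ((478.3992614746094, 379.854736328125), (106.9034194946289, 57.15322494506836), 82.97175598144531)
```

Call:
send_rows([
  {"slide": [-2,0.1,0],"dr": [0,0,6],"gripper": 0.6},
  {"slide": [-5,0.3,0],"dr": [0,0,12],"gripper": 0.6},
  {"slide": [-8.5,0.5,0],"dr": [0,0,19],"gripper": 0.6},
  {"slide": [-12,0.7,0],"dr": [0,0,26],"gripper": 0.6},
  {"slide": [-16,0.9,0],"dr": [0,0,33],"gripper": 0.6},
])

```text
time_s: 11.05
ee_pos: [0.5344, 0.2049, 0.1451]
tcp_rot: [0.907, 0.421, -0.0, -0.0]
force: [1.8, -0.8, -4.1]
width: 0.104
finger_force: 87.8
```

```bash
python3 -c "
from h import *
go([522,11,150],-3.8)"
```

```text
slide [-15.6   11.57  -0.49] dr [-1.000e-02  1.000e-02  5.359e+01] now [534.4 204.9 145.1] w 8.9 F [ 1.8 -0.8 -4.1] t 11.05 q6 0.96
```

Call:
send_rows([
  {"slide": [-3,2.2,0],"dr": [0,0,7],"gripper": 0.6},
  {"slide": [-6,4.4,0],"dr": [0,0,14],"gripper": 0.6},
  {"slide": [-9,6.6,0],"dr": [0,0,21],"gripper": 0.6},
  {"slide": [-12,8.9,-0.5],"dr": [0,0,28],"gripper": 0.6},
  {"slide": [-15,11.1,-0.5],"dr": [0,0,35],"gripper": 0.6},
])

```text
time_s: 11.55
ee_pos: [0.5234, 0.0181, 0.1505]
tcp_rot: [0.992, 0.128, 0.0, 0.0]
force: [1.1, -0.2, -3.6]
width: 0.105
finger_force: 87.9
```

Call:
send_rows([
  {"slide": [0,0,0],"dr": [0,0,6],"gripper": 0.6},
  {"slide": [0,0,0],"dr": [0,0,12],"gripper": 0.6},
  {"slide": [0,0,0],"dr": [0,0,18],"gripper": 0.6},
  {"slide": [0,0,0],"dr": [0,0,18.6],"gripper": 0.6},
  {"slide": [0,0,0],"dr": [0,0,18.6],"gripper": 0.6},
])

```text
time_s: 12.05
ee_pos: [0.5235, 0.0196, 0.1501]
tcp_rot: [1.0, -0.03, -0.0, -0.0]
force: [0.1, 0.5, -3.8]
width: 0.107
finger_force: 88.4
```

```bash
python3 -c "
from h import *
go([522,11,108],-3.8)"
```

```text
slide [-0.1   0.87  4.21] dr [-0.    0.01  0.4 ] now [523.5  19.6 150.1] w 9.2 F [ 0.1  0.5 -3.8] t 12.05 q6 1.55
```

Call:
send_rows([
  {"slide": [-0.1,0.9,1.5],"dr": [0,0,0.4],"gripper": 0.6},
  {"slide": [-0.1,0.9,3],"dr": [0,0,0.4],"gripper": 0.6},
  {"slide": [-0.1,0.9,3.8],"dr": [0,0,0.4],"gripper": 0.6},
  {"slide": [-0.1,0.9,3.8],"dr": [0,0,0.4],"gripper": 0.6},
  {"slide": [-0.1,0.9,3.8],"dr": [0,0,0.4],"gripper": 0.6},
])

```text
time_s: 12.55
ee_pos: [0.5223, 0.0108, 0.1124]
tcp_rot: [0.999, -0.034, 0.0, -0.0]
force: [-0.1, 0.3, -3.5]
width: 0.104
finger_force: 88.3
```

```bash
python3 -c "
from h import *
go([522,11,108],-3.8)
a=save('side','side7');b=save('top','top7')
cv2.imwrite('pics/v7.png',np.hstack([cv2.resize(a['image'][160:280,240:370],None,fx=3,fy=3,interpolation=cv2.INTER_CUBIC),cv2.resize(b['image'][135:255,240:370],None,fx=3,fy=3,interpolation=cv2.INTER_CUBIC)]))"
```

```text
slide [-0.03 -0.02  0.44] dr [-0.   -0.   -0.09] now [522.3  10.8 112.4] w 8.9 F [-0.1  0.3 -3.5] t 12.55 q6 1.55
```

View pics/v7.png

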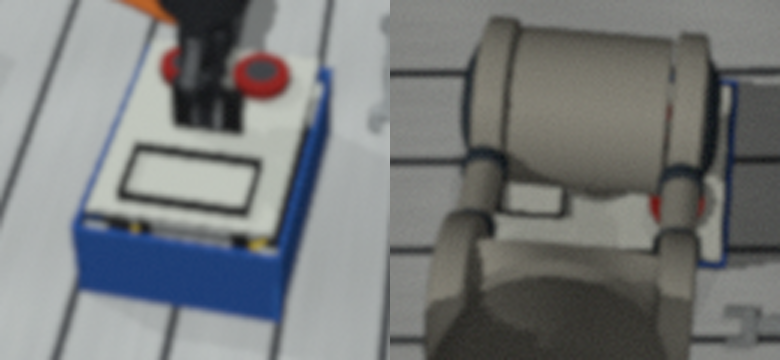

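The divider hovers about 9 mm above the rim. In the side half its near edge runs (85,215)–(283,243) and the rim's runs (77,222)–(283,250). I check the plate against the box.

```bash
python3 -c "
from h import *
c=load('side7')
f=lambda u,v:[(u+.5)/3-.5+240,(v+.5)/3-.5+160]
print('plate',(onz(c,[f(85,215),f(283,243)],.0916)*1000).round(1))
print('rim',(onz(c,[f(77,222),f(281,252),f(329,72)],.077)*1000).round(1))
t=np.radians(-3.8);M=np.array([[np.cos(t),-np.sin(t)],[np.sin(t),np.cos(t)]])
print('exp plate',[(np.array([522.3,10.8])+M@np.array(k)).round(1) for k in([75,105],[-75,105])])
print('exp rim',[(np.array([522,11])+M@np.array(k)).round(1) for k in([85,115],[-85,115],[-85,-115])])
# nest rim
m=cv2.inRange(cv2.cvtColor(c['image'],cv2.COLOR_BGR2HSV),(0,0,0),(179,255,85))
m[:205]=0;m[235:]=0;m[:,:275]=0;m[:,329:]=0
n,l,st,ct=cv2.connectedComponentsWithStats(m); i=1+np.argmax(st[1:,4]); q=np.argwhere(l==i)[:,::-1]
print(st[i],cv2.minAreaRect((onz(c,q,.0996)*1000).astype(np.float32)),'exp',(np.array([522.3,10.8])+M@[0,64]).round(1))
# side-view blue rim outline
b=cv2.inRange(cv2.cvtColor(c['image'],cv2.COLOR_BGR2HSV),(100,110,40),(130,255,255));
for v in (228,232,236,240): 
  u=np.where(b[v,255:370])[0]+255; print(v,u.min(),u.max(),end=' | ')
"
```

```text
plate [[600.9 120.1]
 [444.2 130.5]]
rim [[609.9 114.9]
 [446.2 126.7]
 [430.2 -88.4]]
exp plate [array([604.1, 110.6]), array([454.4, 120.5])]
exp rim [array([614.4, 120.1]), array([444.8, 131.4]), array([429.6, -98.1])]
[280 222  43  10  73] ((526.7167358398438, 104.7598648071289), (10.480582237243652, 102.12126922607422), 84.0504150390625) exp [526.5  74.7]
228 336 341 | 232 266 340 | 236 265 339 | 240 265 338 |
```

Call:
send_rows([
  {"slide": [0,0,0.4],"dr": [0,0,0],"gripper": 0.6},
  {"slide": [0,0,0.8],"dr": [0,0,0],"gripper": 0.6},
  {"slide": [0,0,1.1],"dr": [0,0,0],"gripper": 0.6},
  {"slide": [0,0,1.3],"dr": [0,0,0],"gripper": 0.6},
  {"slide": [0,0,1.3],"dr": [0,0,0],"gripper": 0.6},
])

```text
time_s: 13.15
ee_pos: [0.5219, 0.0107, 0.0987]
tcp_rot: [0.999, -0.034, -0.0, -0.0]
force: [-0.7, -0.7, -3.5]
width: 0.102
finger_force: 88.3
```

```bash
python3 -c "
from h import *
go([522,11,88],-3.8);s=state();print(s['wrist_torque'])"
```

```text
slide [ 0.01 -0.03  1.07] dr [-0.    0.03 -0.15] now [521.9  10.7  98.7] w 8.7 F [-0.7 -0.7 -3.5] t 13.15 q6 1.55
[-0.03206222  0.00131142 -0.02552294]
```

Underside at 72 mm, so it is inside the rim with no contact. I continue down.

Call:
send_rows([
  {"slide": [0,0,0.3],"dr": [0,0,0],"gripper": 0.6},
  {"slide": [0,0,0.6],"dr": [0,0,0],"gripper": 0.6},
  {"slide": [0,0,0.9],"dr": [0,0,0],"gripper": 0.6},
  {"slide": [0,0,1.0],"dr": [0,0,0],"gripper": 0.6},
  {"slide": [0,0,1.0],"dr": [0,0,0],"gripper": 0.6},
])

```text
time_s: 13.65
ee_pos: [0.522, 0.0107, 0.0889]
tcp_rot: [0.999, -0.034, -0.0, -0.0]
force: [0.0, -0.1, -3.3]
width: 0.102
finger_force: 88.3
```

Call:
send_rows([
  {"slide": [0,0,0.05],"dr": [0,0,0],"gripper": 0.6},
  {"slide": [0,0,0.1],"dr": [0,0,0],"gripper": 0.6},
  {"slide": [0,0,0.15],"dr": [0,0,0],"gripper": 0.6},
  {"slide": [0,0,0.15],"dr": [0,0,0],"gripper": 0.6},
  {"slide": [0,0,0.15],"dr": [0,0,0],"gripper": 0.6},
])

```text
time_s: 14.15
ee_pos: [0.5222, 0.0107, 0.0878]
tcp_rot: [0.999, -0.034, 0.0, 0.0]
force: [-1.8, 1.0, 3.9]
width: 0.105
finger_force: 89.4
```

Contact at exactly the seat height (87.8). I release gently and rise.

Call:
send_rows([
  {"slide": [0,0,0],"dr": [0,0,0],"gripper": 2.6},
  {"slide": [0,0,0],"dr": [0,0,0],"gripper": 2.6},
  {"slide": [0,0,0],"dr": [0,0,0],"gripper": 2.6},
  {"slide": [0,0,-1],"dr": [0,0,0],"gripper": 2.6},
  {"slide": [0,0,-4],"dr": [0,0,0],"gripper": 2.6},
])

```text
time_s: 14.65
ee_pos: [0.5208, 0.0108, 0.1267]
tcp_rot: [0.999, -0.035, -0.002, -0.0]
force: [1.3, -0.1, 0.7]
width: 0.299
finger_force: 0.0
```

Call:
send_rows([
  {"slide": [0,0,-4],"dr": [0,0,0],"gripper": 2.6},
  {"slide": [0,4,-7],"dr": [0,0,4],"gripper": 2.6},
  {"slide": [2,8,-7],"dr": [0,0,10],"gripper": 4.0},
  {"slide": [4,12,-7],"dr": [0,0,18],"gripper": 4.0},
  {"slide": [6,16,-7],"dr": [0,0,25],"gripper": 4.0},
])

```text
time_s: 15.15
ee_pos: [0.5714, -0.1548, 0.1989]
tcp_rot: [0.968, -0.253, 0.001, 0.0]
force: [1.0, 0.8, 0.9]
width: 0.466
finger_force: 0.0
```

Run:
```python
from h import *
go([627.5,-266,120],-30)
a=save('side','side8');b=save('top','top8')
im=b['image'];hsv=cv2.cvtColor(im,cv2.COLOR_BGR2HSV)
cv2.imwrite('pics/v8.png',np.hstack([cv2.resize(a['image'][100:260,240:370],None,fx=3,fy=3,interpolation=cv2.INTER_CUBIC),cv2.resize(im[100:260,250:380],None,fx=3,fy=3,interpolation=cv2.INTER_CUBIC)]))
# bracket in side0: big orange, web top + foot; top0 PCA of contour
c=load('top0');m=cv2.inRange(cv2.cvtColor(c['image'],cv2.COLOR_BGR2HSV),(3,140,60),(20,255,255));m[:,:385]=0;m[:,430:]=0;m[:130]=0;m[175:]=0
q=np.argwhere(m>0)[:,::-1];w=onz(c,q,.008)*1000;print('centroid',w.mean(0))
```

```text
slide [10.32  6.96  7.9 ] dr [-0.02 -0.08  0.73] now [ 571.4 -154.8  198.9] w 39.8 F [1.  0.8 0.9] t 15.15 q6 1.72
centroid [ 627.00777325 -265.44956105]
```

View pics/v8.png

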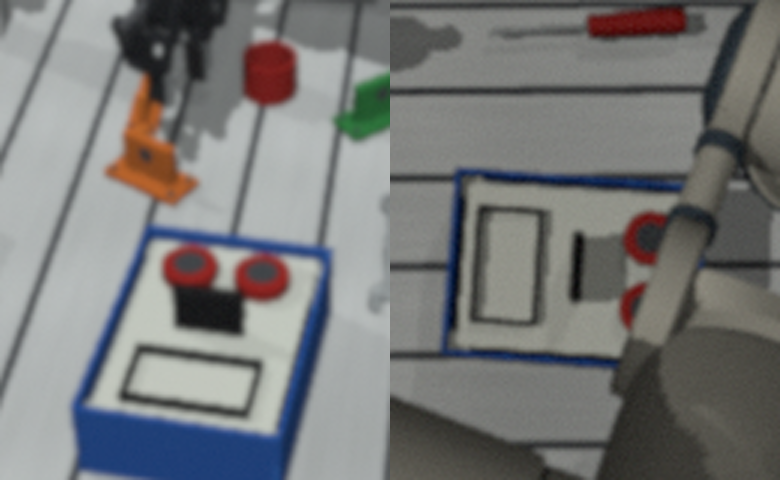

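The divider lies level inside the rim with even gaps. The nest is at about (510,265) in the top half, i.e. pixel (290,188). I measure the nest and approach the bracket.

Run:
```python
from h import *
for f,roi in(('top8',(277,165,304,211)),('side8',(278,213,330,240))):
    c=load(f);x0,y0,x1,y1=roi
    m=cv2.inRange(cv2.cvtColor(c['image'],cv2.COLOR_BGR2HSV),(0,0,0),(179,255,95))[y0:y1,x0:x1]
    q=max(cv2.findContours(m,cv2.RETR_EXTERNAL,cv2.CHAIN_APPROX_NONE)[0],key=len).reshape(-1,2)+[x0,y0]
    print(f,q.min(0),q.max(0),cv2.minAreaRect((onz(c,q,.075)*1000).astype(np.float32)))
go([628,-266.5,100],-30)
```

```text
top8 [277 168] [302 208] ((526.01708984375, 70.92707824707031), (65.09562683105469, 106.47724151611328), 85.98252868652344)
side8 [280 229] [322 238] ((526.6453857421875, 104.80984497070312), (12.040066719055176, 102.32839965820312), 83.94834899902344)
slide [10.11  6.75  9.88] dr [ 0.02 -0.18  0.59] now [ 572.8 -157.8  198.4] w 39.7 F [0.2 1.2 0.8] t 15.25 q6 1.72
```

Call:
send_rows([
  {"slide": [2.8,1.8,0],"dr": [0,0,0.7],"gripper": 4.0},
  {"slide": [5.6,3.6,0],"dr": [0,0,0.7],"gripper": 4.0},
  {"slide": [8.3,5.5,2],"dr": [0,0,0.7],"gripper": 4.0},
  {"slide": [10.4,7,5],"dr": [0,0,0.7],"gripper": 4.0},
  {"slide": [10.4,7,8],"dr": [0,0,0.7],"gripper": 4.0},
])

```text
time_s: 15.75
ee_pos: [0.6293, -0.2675, 0.1174]
tcp_rot: [0.967, -0.256, 0.001, 0.0]
force: [0.4, -0.5, -1.5]
width: 0.474
finger_force: 0.0
```

Run:
```python
from h import *
go([628,-266.5,32],-30)
```

```text
slide [-0.19 -0.02  8.54] dr [ 0.01 -0.16  0.28] now [ 629.3 -267.5  117.4] w 40.5 F [ 0.4 -0.5 -1.5] t 15.75 q6 1.6
```

Call:
send_rows([
  {"slide": [-0.1,0,2.5],"dr": [0,0,0.2],"gripper": 4.0},
  {"slide": [-0.1,0,4.5],"dr": [0,0,0.2],"gripper": 4.0},
  {"slide": [-0.1,0,5.2],"dr": [0,0,0.2],"gripper": 4.0},
  {"slide": [-0.1,0,5.2],"dr": [0,0,0.2],"gripper": 4.0},
  {"slide": [-0.1,0,5.2],"dr": [0,0,0.2],"gripper": 4.0},
])

```text
time_s: 16.25
ee_pos: [0.6278, -0.2643, 0.0669]
tcp_rot: [0.966, -0.257, 0.001, 0.0]
force: [-0.1, 0.0, -0.5]
width: 0.468
finger_force: 0.0
```

Run:
```python
from h import *
go([628,-266.5,32],-30)
a=save('side','side9')
cv2.imwrite('pics/v9.png',cv2.resize(a['image'][80:190,240:360],None,fx=5,fy=5,interpolation=cv2.INTER_CUBIC))
```

```text
slide [0.13 0.18 3.49] dr [-0.   -0.08  0.17] now [ 627.8 -264.3   66.9] w 39.9 F [-0.1  0.  -0.5] t 16.25 q6 1.61
```

View pics/v9.png

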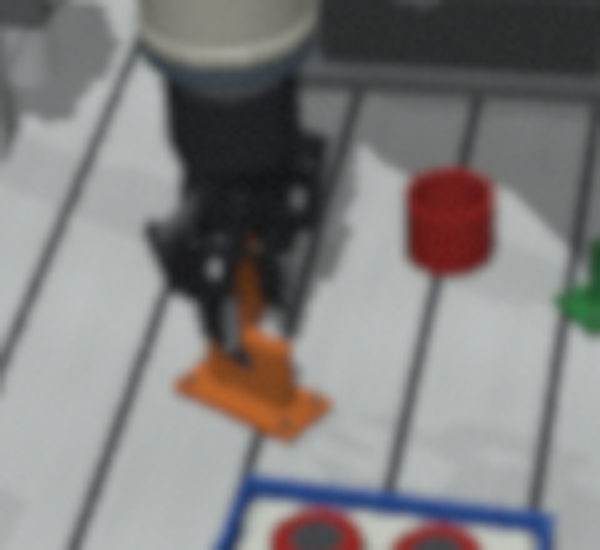

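The fingers straddle the bracket web, at about (260,340). I go down and close.

Call:
send_rows([
  {"slide": [0.1,0.1,1.5],"dr": [0,0,0],"gripper": 4.0},
  {"slide": [0.1,0.1,3],"dr": [0,0,0],"gripper": 4.0},
  {"slide": [0.1,0.1,3.4],"dr": [0,0,0],"gripper": 4.0},
  {"slide": [0.1,0.1,3.4],"dr": [0,0,0],"gripper": 0.8},
  {"slide": [0.1,0.1,3.4],"dr": [0,0,0],"gripper": 0.8},
], newtons=50)

```text
time_s: 16.8
ee_pos: [0.6276, -0.2655, 0.0315]
tcp_rot: [0.966, -0.258, -0.0, -0.0]
force: [-0.5, -1.5, -2.0]
width: 0.139
finger_force: 9.6
```

Call:
send_rows([
  {"slide": [0,0,0],"dr": [0,0,0],"gripper": 0.8},
  {"slide": [0,0,0],"dr": [0,0,0],"gripper": 0.8},
  {"slide": [0,0,0],"dr": [0,0,0],"gripper": 0.8},
  {"slide": [0,0,0],"dr": [0,0,0],"gripper": 0.8},
  {"slide": [0,0,0],"dr": [0,0,0],"gripper": 0.8},
])

```text
time_s: 17.3
ee_pos: [0.6276, -0.2655, 0.0316]
tcp_rot: [0.966, -0.258, 0.0, 0.0]
force: [-0.1, -0.8, -2.8]
width: 0.13
finger_force: 52.0
```

Call:
send_rows([
  {"slide": [0,0,-1],"dr": [0,0,0],"gripper": 0.8},
  {"slide": [0,0,-4],"dr": [0,0,0],"gripper": 0.8},
  {"slide": [0,0,-8],"dr": [0,0,0],"gripper": 0.8},
  {"slide": [0,0,-12],"dr": [0,0,0],"gripper": 0.8},
  {"slide": [0,0,-14],"dr": [0,0,0],"gripper": 0.8},
])

```text
time_s: 17.8
ee_pos: [0.6286, -0.2661, 0.1762]
tcp_rot: [0.966, -0.258, 0.002, 0.001]
force: [0.7, -1.2, -2.4]
width: 0.133
finger_force: 52.1
```

Run:
```python
from h import *
go([526.3,74.3,175],-3.8)
c=save('side','side10'); s=state(); zz=s['ee_pos'][2]
m=cv2.inRange(cv2.cvtColor(c['image'],cv2.COLOR_BGR2HSV),(3,140,60),(20,255,255));m[:90]=0;m[:,:240]=0;m[175:]=0;m[:,330:]=0
for q in cv2.findContours(m,cv2.RETR_EXTERNAL,cv2.CHAIN_APPROX_NONE)[0]:
    if len(q)>20:
        q=q.reshape(-1,2); print(cv2.boundingRect(q),'left',q[q[:,0].argmin()],'right',q[q[:,0].argmax()],'low',q[q[:,1].argmax()])
print('exp tcp-based foot ends:')
y=np.radians(-30);X=np.array([np.cos(y),np.sin(y),0]);Y=np.array([-np.sin(y),np.cos(y),0]);u=np.array(s['ee_pos'])-[0,0,.0327-.008]
for i,j in((1,1),(-1,1),(-1,-1)): print(i,j,proj(c,u+X*i*.045+Y*j*.022).round(1))
```

```text
slide [-25.82 -24.43   0.  ] dr [  0.05  -0.27 -26.05] now [ 628.6 -266.1  176.2] w 11.4 F [ 0.7 -1.2 -2.4] t 17.8 q6 1.6
(272, 103, 32, 40) left [272 115] right [303 120] low [284 142]
exp tcp-based foot ends:
1 1 [[268.6 114.6]]
-1 1 [[292.8 125.4]]
-1 -1 [[303.  118.2]]
```

Call:
send_rows([
  {"slide": [-2,-2,0],"dr": [0,0,-3],"gripper": 0.8},
  {"slide": [-5,-4.7,0],"dr": [0,0,-8],"gripper": 0.8},
  {"slide": [-8,-7.6,0],"dr": [0,0,-13],"gripper": 0.8},
  {"slide": [-11,-10.4,0],"dr": [0,0,-18],"gripper": 0.8},
  {"slide": [-14,-13.2,0],"dr": [0,0,-23],"gripper": 0.8},
])

```text
time_s: 18.35
ee_pos: [0.571, -0.0799, 0.1719]
tcp_rot: [0.998, -0.058, 0.0, -0.0]
force: [0.8, -0.2, -2.8]
width: 0.133
finger_force: 52.0
```

Run:
```python
from h import *
go([526.3,74.3,175],-3.8)
```

```text
slide [ -6.23 -14.8   -0.31] dr [-0.   -0.01 -2.87] now [571.  -79.9 171.9] w 11.4 F [ 0.8 -0.2 -2.8] t 18.35 q6 1.44
```

Call:
send_rows([
  {"slide": [-1.5,-3.7,0],"dr": [0,0,-1.5],"gripper": 0.8},
  {"slide": [-3,-7.4,0],"dr": [0,0,-2.9],"gripper": 0.8},
  {"slide": [-4.6,-11.1,0],"dr": [0,0,-2.9],"gripper": 0.8},
  {"slide": [-6.2,-14.6,0],"dr": [0,0,-2.9],"gripper": 0.8},
  {"slide": [-6.2,-14.6,0],"dr": [0,0,-2.9],"gripper": 0.8},
])

```text
time_s: 18.85
ee_pos: [0.5258, 0.0746, 0.1719]
tcp_rot: [0.999, -0.033, -0.001, -0.0]
force: [1.0, -1.9, -2.1]
width: 0.131
finger_force: 52.0
```

Call:
send_rows([
  {"slide": [0,0,1.5],"dr": [0,0,0],"gripper": 0.8},
  {"slide": [0,0,3.5],"dr": [0,0,0],"gripper": 0.8},
  {"slide": [0,0,5.3],"dr": [0,0,0],"gripper": 0.8},
  {"slide": [0,0,5.3],"dr": [0,0,0],"gripper": 0.8},
  {"slide": [0,0,5.3],"dr": [0,0,0],"gripper": 0.8},
])

```text
time_s: 19.35
ee_pos: [0.5278, 0.0708, 0.119]
tcp_rot: [0.999, -0.035, -0.0, 0.0]
force: [-0.6, -0.3, -2.2]
width: 0.13
finger_force: 51.9
```

Run:
```python
from h import *
go([526.3,74.3,99],-3.8)
c=save('side','side11'); s=state()
cv2.imwrite('pics/v11.png',cv2.resize(c['image'][170:280,250:360],None,fx=5,fy=5,interpolation=cv2.INTER_CUBIC))
m=cv2.inRange(cv2.cvtColor(c['image'],cv2.COLOR_BGR2HSV),(3,140,60),(20,255,255));m[:175]=0;m[:,:255]=0;m[275:]=0;m[:,360:]=0
q=np.argwhere(m>0)[:,::-1]
y=np.radians(-3.8);X=np.array([np.cos(y),np.sin(y),0]);Y=np.array([-np.sin(y),np.cos(y),0]);u=np.array(s['ee_pos'])-[0,0,.0317-.008]
print('foot near corners exp',[proj(c,u+X*i*.045+Y*.022).round(1).tolist() for i in(1,-1)],'base',[proj(c,u+X*i*.045+Y*.022-[0,0,.008]).round(1).tolist() for i in(1,-1)])
for v in range(q[:,1].min(),q[:,1].max()+1):
    k=q[q[:,1]==v,0]; print(v,k.min(),k.max(),end=' | ')
```

```text
slide [-0.17 -0.34  2.  ] dr [ 0.    0.01 -0.16] now [527.8  70.8 119. ] w 11.1 F [-0.6 -0.3 -2.2] t 19.35 q6 1.66
foot near corners exp [[[281.5, 221.9]], [[318.6, 227.0]]] base [[[281.7, 224.3]], [[318.7, 229.4]]]
203 309 310 | 204 307 314 | 205 307 315 | 206 307 315 | 207 292 315 | 208 291 315 | 209 291 315 | 210 291 315 | 211 290 314 | 212 290 314 | 213 288 314 | 214 287 315 | 215 286 317 | 216 286 321 | 217 286 321 | 218 286 321 | 219 285 321 | 220 287 322 | 221 285 321 | 222 284 320 | 223 284 320 | 224 292 319 | 225 296 319 | 226 306 318 | 227 311 318 |
```

View pics/v11.png

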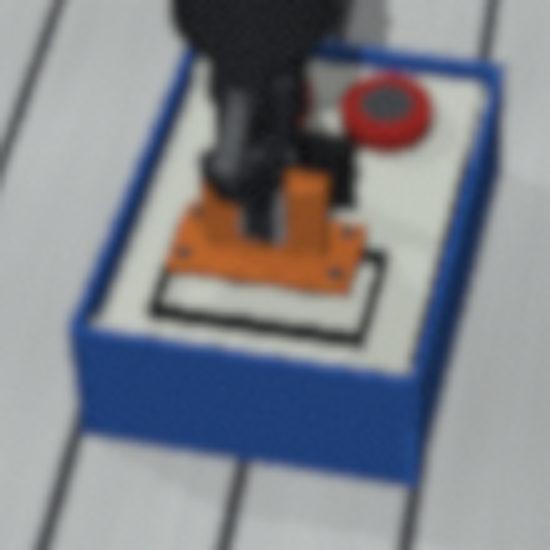

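The foot hangs about 20 mm above the nest. Its near corners are at crop (168,272) and (350,293), and the nest rim's near corners are at (152,312) and (362,342). I compare their centres.

Run:
```python
from h import *
c=load('side11'); f=lambda u,v:[(u+.5)/5-.5+250,(v+.5)/5-.5+170]
t=np.radians(-3.8);X=np.array([np.cos(t),np.sin(t)]);Y=np.array([-np.sin(t),np.cos(t)])
a=onz(c,[f(168,272),f(350,293)],.0873)*1000; b=onz(c,[f(152,312),f(362,342)],.067)*1000
print(a,b); d=b.mean(0)-Y*30-(a.mean(0)-Y*22); print('len',np.linalg.norm(a[0]-a[1]),np.linalg.norm(b[0]-b[1]),'nest-foot in box x,y',d@X,d@Y)
go([526.3,74.3,99],-3.8)
```

```text
[[571.36746288  88.09636067]
 [483.20336678  91.28498594]] [[579.06270545  96.0900069 ]
 [476.17181536 103.16703964]]
len 88.2217386640005 103.13398884243033 nest-foot in box x,y -0.3275040722393936 1.9379939884400206
slide [-0.21 -0.34  2.04] dr [-0.   -0.05 -0.17] now [528.2  70.8 119.4] w 11.2 F [-0.3 -0.3 -2.7] t 19.4 q6 1.66
```

Call:
send_rows([
  {"slide": [-0.1,-0.27,0.2],"dr": [0,0,0],"gripper": 0.8},
  {"slide": [-0.1,-0.27,0.6],"dr": [0,0,0],"gripper": 0.8},
  {"slide": [-0.1,-0.27,0.9],"dr": [0,0,0],"gripper": 0.8},
  {"slide": [-0.1,-0.27,0.9],"dr": [0,0,0],"gripper": 0.8},
  {"slide": [-0.1,-0.27,0.9],"dr": [0,0,0],"gripper": 0.8},
])

```text
time_s: 19.9
ee_pos: [0.5269, 0.0737, 0.1096]
tcp_rot: [0.999, -0.034, -0.0, 0.0]
force: [-0.0, -0.0, -1.8]
width: 0.134
finger_force: 51.9
```

Run:
```python
from h import *
go([526.8,73.8,99],-3.8)
```

```text
slide [-0.01 -0.01  1.06] dr [ 0.    0.01 -0.15] now [526.9  73.7 109.6] w 11.4 F [-0.  -0.  -1.8] t 19.9 q6 1.67
```

Good alignment. I lower slowly, stopping just above the floor.

Call:
send_rows([
  {"slide": [0,0,0.2],"dr": [0,0,0],"gripper": 0.8},
  {"slide": [0,0,0.4],"dr": [0,0,0],"gripper": 0.8},
  {"slide": [0,0,0.6],"dr": [0,0,0],"gripper": 0.8},
  {"slide": [0,0,0.8],"dr": [0,0,0],"gripper": 0.8},
  {"slide": [0,0,0.8],"dr": [0,0,0],"gripper": 0.8},
])

```text
time_s: 20.4
ee_pos: [0.5267, 0.0737, 0.1013]
tcp_rot: [0.999, -0.034, -0.0, 0.0]
force: [-0.3, -0.7, -2.3]
width: 0.134
finger_force: 51.9
```

Call:
send_rows([
  {"slide": [0,0,0.1],"dr": [0,0,0],"gripper": 0.8},
  {"slide": [0,0,0.2],"dr": [0,0,0],"gripper": 0.8},
  {"slide": [0,0,0.28],"dr": [0,0,0],"gripper": 0.8},
  {"slide": [0,0,0.28],"dr": [0,0,0],"gripper": 0.8},
  {"slide": [0,0,0.28],"dr": [0,0,0],"gripper": 0.8},
])

```text
time_s: 20.9
ee_pos: [0.5269, 0.0738, 0.0988]
tcp_rot: [0.999, -0.034, 0.0, -0.0]
force: [-0.1, 1.1, -2.0]
width: 0.132
finger_force: 51.9
```

Call:
send_rows([
  {"slide": [0,0,0.04],"dr": [0,0,0],"gripper": 0.8},
  {"slide": [0,0,0.08],"dr": [0,0,0],"gripper": 0.8},
  {"slide": [0,0,0.1],"dr": [0,0,0],"gripper": 0.8},
  {"slide": [0,0,0.1],"dr": [0,0,0],"gripper": 0.8},
  {"slide": [0,0,0.1],"dr": [0,0,0],"gripper": 0.8},
])

```text
time_s: 21.4
ee_pos: [0.527, 0.0737, 0.0984]
tcp_rot: [0.999, -0.034, 0.0, -0.0]
force: [-3.8, -0.9, 12.0]
width: 0.132
finger_force: 54.4
```

Seated on the nest floor (98.4, expected about 98.6). I release, rise and check.

Call:
send_rows([
  {"slide": [0,0,0],"dr": [0,0,0],"gripper": 2.8},
  {"slide": [0,0,0],"dr": [0,0,0],"gripper": 2.8},
  {"slide": [0,0,0],"dr": [0,0,0],"gripper": 2.8},
  {"slide": [0,0,-1],"dr": [0,0,0],"gripper": 2.8},
  {"slide": [0,0,-4],"dr": [0,0,0],"gripper": 2.8},
])

```text
time_s: 21.9
ee_pos: [0.5255, 0.0737, 0.1368]
tcp_rot: [0.999, -0.035, -0.002, 0.0]
force: [0.2, -0.2, 0.1]
width: 0.325
finger_force: 0.0
```

Call:
send_rows([
  {"slide": [0,0,-3],"dr": [0,0,0],"gripper": 2.8},
  {"slide": [0,0,-7],"dr": [0,0,0],"gripper": 2.8},
  {"slide": [0,4,-9],"dr": [0,0,0],"gripper": 2.8},
  {"slide": [0,8,-9],"dr": [0,0,0],"gripper": 2.8},
  {"slide": [0,12,-9],"dr": [0,0,0],"gripper": 2.8},
])

```text
time_s: 22.4
ee_pos: [0.5187, -0.0471, 0.2294]
tcp_rot: [0.999, -0.034, 0.001, 0.0]
force: [0.9, 0.1, 0.1]
width: 0.331
finger_force: 0.0
```

Call:
send_rows([
  {"slide": [0,4,0],"dr": [0,0,0],"gripper": 2.8},
  {"slide": [0,8,0],"dr": [0,0,0],"gripper": 2.8},
  {"slide": [0,10,0],"dr": [0,0,0],"gripper": 2.8},
  {"slide": [0,10,0],"dr": [0,0,0],"gripper": 2.8},
  {"slide": [0,10,0],"dr": [0,0,0],"gripper": 2.8},
])

```text
time_s: 22.9
ee_pos: [0.5116, -0.1458, 0.2282]
tcp_rot: [0.999, -0.035, 0.0, -0.0]
force: [0.8, 0.7, -0.1]
width: 0.33
finger_force: 0.0
```

Run:
```python
from h import *
a=save('side','side12');b=save('top','top12')
cv2.imwrite('pics/v12.png',np.hstack([cv2.resize(a['image'][100:290,220:350],None,fx=3,fy=3,interpolation=cv2.INTER_CUBIC),cv2.resize(b['image'][90:280,250:380],None,fx=3,fy=3,interpolation=cv2.INTER_CUBIC)]))
```

```text
(no output)
```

View pics/v12.png

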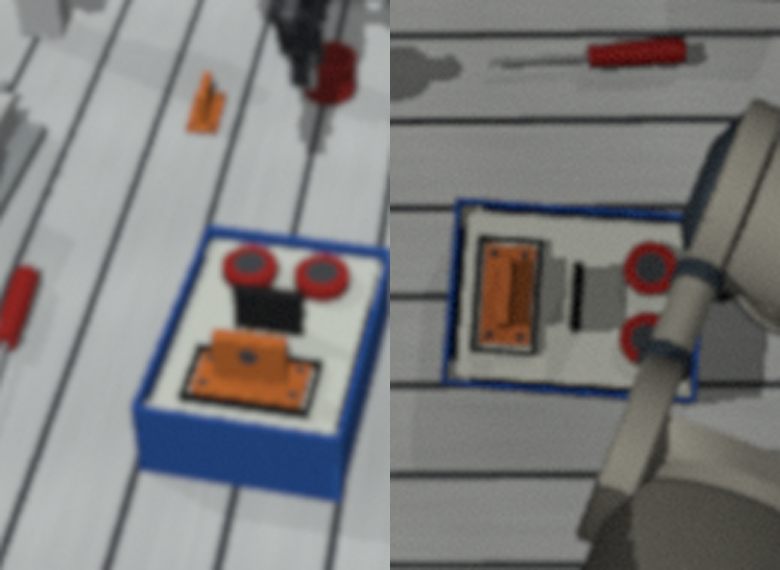

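The bracket stands inside the nest rim (top half, 510,295), the divider is level in the box, and the bystanders that are visible have not moved. I hand in.

```bash
python3 -c "
from bench import hand_in; print(hand_in())"
```

```text
the job is handed in; nothing more can be done
None
```

The kit box is packed in the order asked (cylinder in its pocket, divider level on the posts, bracket in its nest), and the job was handed in at about 23 s with no verdict returned.

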